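Start the settling timers in order

TASK

Start the three settling-test timers: with a fingertip, gently press down the red key, then the yellow key, then the blue key, each until it has gone in and stays down. Do not press the green key of the spare timer, and do not lift or shove any of the timers or disturb the sample bottles, jug, beaker and spatula around them.

Things in the scene. Friction and masses are not known exactly. Their poses are not given: they have to be found in the camera images.
- red_timer: The timer with the red key (raw-water sample): loose grey plastic box 88 (its x) x 66 (its y) x 24 mm high, about 240 g, lying flat on the table on rubber feet, with a small black display on its -x half and one round key on its top. Origin: centre of the underside; z up. The key's axis is 12 mm along +x from the origin.
- red_key_top (a point): Centre of the top face of the red round key, 38 mm in diameter. Unpressed it stands 47 mm above the table, 23 mm proud of its timer's box; pressed in, it stays 8 mm lower. It moves with the key. Its cap is springy: it gives about 1 mm for each 1.6 N of push (up to 12 mm) besides the key's own travel, and comes back.
- red_key (a joint): How far the red key has gone in, in m, not counting the give of its springy cap: 0 is up, 0.008 is fully in (starts between 0 and 0.001). It slides straight down against about 3 N of steady friction and stays where it is left. It counts as pressed beyond 0.005; a finger 10 to 14 mm below the unpressed top has it fully in at 4 to 9 N. A push of more than 20 N is too hard.
- yellow_timer: The timer with the yellow key (settled-water sample): loose grey plastic box 88 (its x) x 66 (its y) x 24 mm high, about 240 g, lying flat on the table on rubber feet, with a small black display on its -x half and one round key on its top. Origin: centre of the underside; z up. The key's axis is 12 mm along +x from the origin.
- yellow_key_top (a point): Centre of the top face of the yellow round key, 38 mm in diameter. Unpressed it stands 47 mm above the table, 23 mm proud of its timer's box; pressed in, it stays 8 mm lower. It moves with the key. Its cap is springy: it gives about 1 mm for each 1.6 N of push (up to 12 mm) besides the key's own travel, and comes back.
- yellow_key (a joint): How far the yellow key has gone in, in m, not counting the give of its springy cap: 0 is up, 0.008 is fully in (starts between 0 and 0.001). It slides straight down against about 3 N of steady friction and stays where it is left. It counts as pressed beyond 0.005; a finger 10 to 14 mm below the unpressed top has it fully in at 4 to 9 N. A push of more than 20 N is too hard.
- blue_timer: The timer with the blue key (treated-water sample): loose grey plastic box 88 (its x) x 66 (its y) x 24 mm high, about 240 g, lying flat on the table on rubber feet, with a small black display on its -x half and one round key on its top. Origin: centre of the underside; z up. The key's axis is 12 mm along +x from the origin.
- blue_key_top (a point): Centre of the top face of the blue round key, 38 mm in diameter. Unpressed it stands 47 mm above the table, 23 mm proud of its timer's box; pressed in, it stays 8 mm lower. It moves with the key. Its cap is springy: it gives about 1 mm for each 1.6 N of push (up to 12 mm) besides the key's own travel, and comes back.
- blue_key (a joint): How far the blue key has gone in, in m, not counting the give of its springy cap: 0 is up, 0.008 is fully in (starts between 0 and 0.001). It slides straight down against about 3 N of steady friction and stays where it is left. It counts as pressed beyond 0.005; a finger 10 to 14 mm below the unpressed top has it fully in at 4 to 9 N. A push of more than 20 N is too hard.
- green_timer: The timer with the green key (spare, has no sample bottle): loose grey plastic box 88 (its x) x 66 (its y) x 24 mm high, about 240 g, lying flat on the table on rubber feet, with a small black display on its -x half and one round key on its top. Origin: centre of the underside; z up. The key's axis is 12 mm along +x from the origin.
- green_key_top (a point): Centre of the top face of the green round key, 38 mm in diameter. Unpressed it stands 47 mm above the table, 23 mm proud of its timer's box; pressed in, it stays 8 mm lower. It moves with the key. Its cap is springy: it gives about 1 mm for each 1.6 N of push (up to 12 mm) besides the key's own travel, and comes back.
- green_key (a joint): How far the green key has gone in, in m, not counting the give of its springy cap: 0 is up, 0.008 is fully in (starts between 0 and 0.001). It slides straight down against about 3 N of steady friction and stays where it is left. It counts as pressed beyond 0.005; a finger 10 to 14 mm below the unpressed top has it fully in at 4 to 9 N. A push of more than 20 N is too hard.
- red_bottle: Squat amber sample bottle with a red cap, 58 mm in diameter, 92 mm high, loose, about 0.3 kg. It stands about 110 mm from its timer of the same colour, on the robot's side. Origin: centre of the underside. Not to be disturbed.
- yellow_bottle: Squat amber sample bottle with a yellow cap, 58 mm in diameter, 92 mm high, loose, about 0.3 kg. It stands about 110 mm from its timer of the same colour, on the robot's side. Origin: centre of the underside. Not to be disturbed.
- blue_bottle: Squat amber sample bottle with a blue cap, 58 mm in diameter, 92 mm high, loose, about 0.3 kg. It stands about 110 mm from its timer of the same colour, on the robot's side. Origin: centre of the underside. Not to be disturbed.
- jug: Clear plastic measuring jug with a handle, 104 mm across the mouth, 105 mm high, loose, standing beyond the timers. Origin: centre of the underside. Not to be disturbed.
- beaker: Glass beaker, 68 mm across, 85 mm high, loose, standing beyond the timers. Origin: centre of the underside. Not to be disturbed.
- spatula: Steel spatula 190 mm long lying on the table beyond the timers. Origin: underside of it, x along its length. Not to be disturbed.

How it is judged:
By the outcome, as a careful person would: the job done as asked, in the order asked, and still so for the second after the job is handed in, with the robot touching nothing.
It also fails if it takes over 45 s, if anything falls off the work surface, if the arm or the gripper's body presses on something with over 40 N, if the wrist force passes 120 N, or if a joint passes its speed limit or range.

ROBOT

A 6-joint arm with a two-finger parallel gripper is mounted at the origin on the work surface. World frame = base frame: x ahead of the robot, y to its left, z up, the work surface at z = 0. Lengths are in m, angles in degrees, forces in N, time in s.
With the tool pointing down it reaches from about 0.25 to 0.85 m from the base axis. Payload 12.5 kg.
Tool frame: the origin (TCP) lies on the centre line of the jaws, within the pads' length; the fingertips stand 19 mm ahead of it and the grasp point (between the pads) is the TCP; z points along the fingers, y is the line along which they close (so a half turn about z gives the same grasp; the last joint's range is limited). The gripper opens to 93 mm and grips with 3 to 60 N. Pads are 15 mm wide; open, the fingers measure 128 mm over their backs; the gripper's body (75 mm by 188 mm) begins 65 mm behind the grasp point.
Start: joints at [69.866, 20.094, 94.641, -0, 65.266, -4.847], TCP at [0.145, 0.531, 0.238] pointing down, gripper open.
Joint ranges: [-157.81, 157.81], [-45, 120.19], [0.68, 151.7], [-89.99, 269.99], [4.06, 180], [-164.3, 164.3]. Speed limits (degrees/s): [127.2, 127.2, 159.86, 180, 180, 180].

INTERFACE

Orientations are given as [roll, pitch, yaw] about the fixed x, y, z axes, in that order (R = Rz(yaw) Ry(pitch) Rx(roll)).
In Python, from plant import env gives the robot as it stands.
- The arm moves only by the tool play_rows, never from a script. Its argument "steps" is text: rows parted by semicolons, each of 4 numbers parted by spaces: the shift along the world's x, y, z in mm, then the turn about the world's z in rad. A call has 1 to 5 rows; each row is the pose to reach, as a shift and turn from the pose commanded when the call began; what a row does not reach only later rows make up. A row lasts 1/10 s, in which the tool goes at most 50 mm and 8.59 degrees, less where a joint would pass 70% of its speed; a pose out of reach is approached as far as the arm can. A call with a gripper value outside its range is refused whole. "grip" is the opening, from -1 (shut) to 1 (fully open), set as the call begins (left out, the last holds). The fingers move at their own pace and stop on an object; "force" is the grip in N (left out, the last holds). Time passes only in rows, so rows that repeat a pose let the fingers close. It gives the time, the measured TCP pose, the force, the opening and the grip force at its end, in the units of the state.
- env.state(): the state, without advancing time (a new reading comes with each control period).
- env.snapshot(name): name is "side" or "top" or "wrist"; returns the picture (420x560x3 uint8, red, green, blue); there is no depth.
- env.get_calibration(name): a dict with "fx", "fy", "cx", "cy" (pixels), "R" (3x3) and "t" (3): a world point X has camera coordinates R X + t; the wrist camera has in their place "hand_eye" (4x4, takes a point from camera to tool coordinates, whose origin is the TCP and whose axes are the flange's). Camera axes: x right, y down, z forward; pixel columns grow to the right and rows downward; lengths in m; the calibration is good to about 2 mm. A picture is of the moment at which its call begins: read the wrist's pose just before it. get_calibration takes no time and is no camera call.
- env.sign_off(): hands the job in; it is judged then, once.
Trained networks look in the newest picture that a camera, given by its name, has taken for a name from the list of things; names that differ only in an ending like _2 or _b are one class to them, and where a whole thing is asked for, a point or a joint stands for the part that bears it (a point fixed in the world has none). Each returns a list of dicts, best first, with "confidence" (0 to 1); they miss things now and then, are a little off and sometimes report something else, mostly with a low value. They report only what shows in the picture. A call takes as long as a camera call.
- env.trace(camera, target): "region" (420x560 bool, what is visible of it) and "position" ([row, column] in pixels, amid what is visible of it).
The state is a dict: "clock": time; "joints": joint angles; "dq": joint speeds; "joint_efforts": joint torques, N m; "ee_pos": TCP position; "tcp_rot": TCP orientation; "wrist_force": force on the tool from outside, world axes, zero at the start; "ft_torque": the same for the moment, N m; "width": finger opening in m; "grasp_force": force on a finger pad.
Only numpy, scipy, OpenCV 4.12 (cv2) and the standard library are available. Lean on these libraries where they do the work, as an engineer would, in place of code of your own. Each camera call takes 0.05 s, during which the arm holds its last target. There are 200 camera calls.

## Working session

There is one attempt and no reset: what is moved stays moved. The work goes in short steps, Python scripts to look and compute and a tool call to move; the robot and the scene stay as the last step left them, time stands still between calls to the robot, and variables do not carry over. Pictures are saved under pics/ and viewed, at most 10 in all, crops included, and the job is handed in when it is done.

Besides the shell and the picture viewer there is one more tool, called after "Call:" in YAML: its name, and indented under it one key for each argument. play_rows: Moves the arm, as the interface text tells. Its arguments: {"type":"object","properties":{"steps":{"type":"string"},"grip":{"type":"number"},"force":{"type":"number"}},"required":["steps"]}

```bash
mkdir -p pics; cat > h.py <<'E'
import numpy as np, cv2
from plant import env
def save(n,f): 
    im=env.snapshot(n); cv2.imwrite('pics/'+f,im[:,:,::-1]); return im
def proj(cam,pix,z):
    c=env.get_calibration(cam); R=np.array(c['R']);t=np.array(c['t'])
    d=R.T@np.array([(pix[1]-c['cx'])/c['fx'],(pix[0]-c['cy'])/c['fy'],1]); o=-R.T@t
    return o+d*(z-o[2])/d[2]
E
python3 - <<'E'
from h import *
for cam in ['top','side']:
    save(cam,cam+'1.png')
    for c in ['red','yellow','blue','green']:
        for r in env.trace(cam,c+'_key_top')[:2]:
            print(cam,c,r['confidence'],r['position'],r['region'].sum(),proj(cam,r['position'],.047).round(4))
print(env.state())
E
```

```text
top red 0.76 [222.2, 302.5] 182 [ 0.5252 -0.0747  0.047 ]
top yellow 0.62 [200.2, 371.0] 189 [ 0.5812 -0.2393  0.047 ]
top blue 0.45 [208.8, 180.7] 198 [0.5529 0.2233 0.047 ]
top green 0.73 [221.9, 243.9] 178 [0.5235 0.0674 0.047 ]
side red 0.57 [224.9, 307.2] 216 [ 0.5083 -0.0535  0.047 ]
side yellow 0.57 [192.0, 309.3] 165 [ 0.5745 -0.2028  0.047 ]
side yellow 0.27 [238.5, 358.5] 1306 [ 0.3945 -0.0546  0.047 ]
side blue 0.96 [301.8, 202.1] 497 [0.5502 0.2438 0.047 ]
side green 0.75 [261.4, 272.2] 325 [0.5073 0.0963 0.047 ]
{'clock': 0.5, 'joints': array([ 6.98666331e+01,  2.00949081e+01,  9.46415353e+01, -3.35878193e-04,
        6.52652082e+01, -4.84628520e+00]), 'dq': array([-0.04761367, -0.06704661,  0.09517293,  0.0787455 , -0.03656708,
        0.03946866]), 'joint_efforts': array([-1.30850884e-03, -4.96961939e+01, -2.85333055e+01,  6.98620384e-02,
        2.25761009e-02,  1.26468956e-05]), 'ee_pos': array([0.14497306, 0.53053308, 0.2376179 ]), 'tcp_rot': array([-1.79998328e+02,  1.64431862e-04,  1.64713059e+02]), 'wrist_force': array([-0.17075326, -0.55159054,  0.28177267]), 'ft_torque': array([-0.00165197, -0.04281501,  0.00710381]), 'grasp_force': 0.0, 'width': 0.09294386772056855}
```

View pics/top1.png

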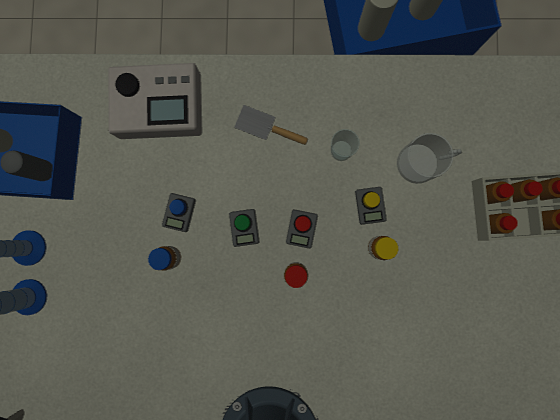

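View pics/side1.png

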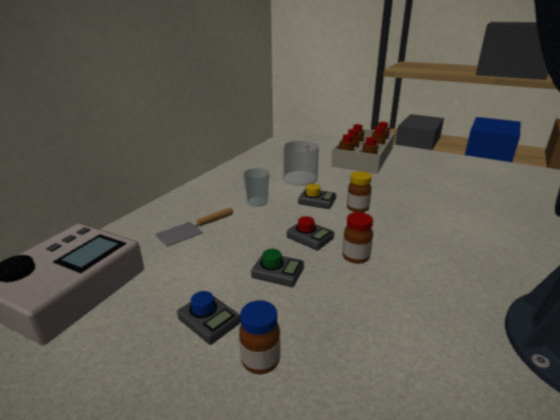

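The top picture shows, left to right, the blue key (178,207), green (243,222), red (302,223) and yellow (371,200). The bottles are on the robot's side. The side picture agrees with this layout. I'll shut the gripper and move over red for a wrist view.

Call:
play_rows:
  steps: "27 -42 0 0.1;54 -84 0 0.2;81 -126 0 0.267;108 -168 0 0.267;135 -210 0 0.267"
  grip: -1

```text
clock: 1.0
ee_pos: [0.2806, 0.3189, 0.2378]
tcp_rot: [180.0, 0.0, -180.0]
wrist_force: [1.5, 1.7, -0.6]
width: 0.0577
grasp_force: 0.0
```

Call:
play_rows:
  steps: "27 -42 0 0;54 -84 0 0;81 -126 0 0;108 -168 0 0;135 -210 0 0"

```text
clock: 1.5
ee_pos: [0.4158, 0.1085, 0.238]
tcp_rot: [180.0, 0.0, -180.0]
wrist_force: [0.8, 0.7, 0.3]
width: 0.0178
grasp_force: 0.0
```

Call:
play_rows:
  steps: "25 -42 0 0;45 -84 0 0;65 -126 0 0;80 -160 0 0;80 -185 0 0"

```text
clock: 2.0
ee_pos: [0.4961, -0.0768, 0.2376]
tcp_rot: [-180.0, 0.0, 179.9]
wrist_force: [0.1, -0.2, -0.2]
width: 0.0006
grasp_force: 0.0
```

```bash
cat >> h.py <<'E'
from scipy.spatial.transform import Rotation as Ro
def wproj(pix,z,s):
    c=env.get_calibration('wrist'); H=np.array(c['hand_eye'])
    R=Ro.from_euler('xyz',s['tcp_rot'],degrees=True).as_matrix()
    o=R@H[:3,3]+s['ee_pos']; d=R@H[:3,:3]@np.array([(pix[1]-c['cx'])/c['fx'],(pix[0]-c['cy'])/c['fy'],1])
    return o+d*(z-o[2])/d[2], o
def look(f):
    s=env.state(); im=save('wrist',f); print(s['clock'],s['ee_pos'].round(4),s['tcp_rot'].round(2),s['width'],s['wrist_force'].round(2))
    for c in ['red','yellow','blue','green']:
        for r in env.trace('wrist',c+'_key_top')[:2]:
            m=r['region'].astype(np.uint8); x,y,w,h=cv2.boundingRect(m)
            p,o=wproj(r['position'],.047,s); print(c,round(r['confidence'],2),r['position'],(x,y,w,h),m.sum(),p.round(4))
    print('cam',o.round(3))
E
python3 -c "
from h import *
look('w1.png')"
```

```text
2.0 [ 0.4961 -0.0768  0.2376] [-1.7998e+02  3.0000e-02  1.7993e+02] 0.000585047571806612 [ 0.07 -0.19 -0.21]
yellow 0.87 [260.1, 140.0] (120, 242, 39, 35) 979 [ 0.5815 -0.235   0.047 ]
blue 0.7 [238.7, 542.3] (519, 223, 41, 34) 1111 [0.5551 0.2264 0.047 ]
green 0.61 [209.3, 408.1] (389, 193, 39, 36) 1080 [0.5198 0.0694 0.047 ]
cam [ 0.412 -0.076  0.384]
```

View pics/w1.png

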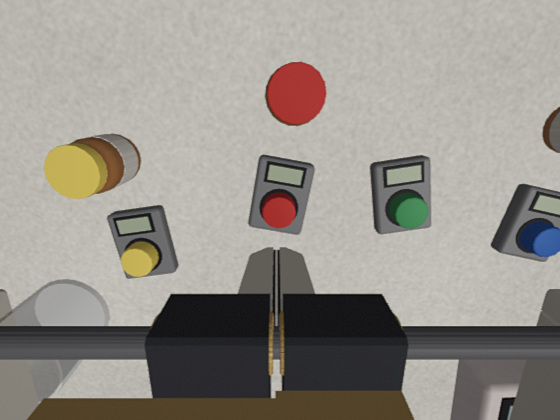

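The wrist view shows red at (279,210), which the detector missed, along with yellow (140,260), green (408,209) and blue (545,240). I'll measure red by colour.

```bash
python3 -c "
from h import *
s=env.state(); im=cv2.imread('pics/w1.png'); h=cv2.cvtColor(im,cv2.COLOR_BGR2HSV)
for n,lo,hi in [('red',0,6),('yellow',18,32),('green',50,75)]:
  for v in (60,120,150):
    m=cv2.inRange(h,(lo,110,v),(hi,255,255)); k,l,st,ce=cv2.connectedComponentsWithStats(m)
    for i in range(1,k):
        if 300<st[i,4]<1500: print(n,v,st[i],ce[i].round(1),wproj(ce[i][::-1],.047,s)[0].round(4))
im=cv2.imread('pics/top1.png'); h=cv2.cvtColor(im,cv2.COLOR_BGR2HSV)
m=cv2.inRange(h,(0,110,60),(6,255,255)); k,l,st,ce=cv2.connectedComponentsWithStats(m)
for i in range(1,k):
  if 210<ce[i][1]<280 and st[i,4]>60: print('top',st[i],ce[i],proj('top',ce[i][::-1],.047))
"
```

```text
red 60 [262 193  34  35 959] [278.5 210.1] [ 0.5191 -0.0708  0.047 ]
red 120 [263 197  33  31 802] [278.8 212.4] [ 0.5218 -0.0704  0.047 ]
red 150 [263 198  32  30 752] [278.9 212.6] [ 0.5221 -0.0703  0.047 ]
yellow 60 [ 121  241   38   36 1025] [139.4 258.5] [ 0.5781 -0.2322  0.047 ]
yellow 120 [121 245  38  32 876] [139.1 260.5] [ 0.5807 -0.2329  0.047 ]
yellow 150 [121 249  37  28 755] [137.6 261.9] [ 0.5826 -0.235   0.047 ]
green 60 [390 193  38  35 953] [409.4 210.1] [0.5192 0.0741 0.047 ]
green 120 [397 198  31  30 724] [411.9 212.8] [0.5223 0.0772 0.047 ]
top [295 216  16  15 181] [302.3480663  223.16022099] [ 0.52287631 -0.07440511  0.047     ]
top [500 216  18  14 175] [509.21714286 222.25714286] [ 0.53350116 -0.56661329  0.047     ]
top [285 265  22  23 388] [295.64948454 276.30670103] [ 0.3952676  -0.06020032  0.047     ]
```

Red's top face is at about (0.522, -0.071), and the top camera agrees to within 3 mm.

Call:
play_rows:
  steps: "26 6 -40 0;26 6 -85 0;26 6 -125 0;26 6 -155 0;26 6 -163 0"

```text
clock: 2.75
ee_pos: [0.5194, -0.0669, 0.0721]
tcp_rot: [179.9, -0.3, -179.9]
wrist_force: [-0.5, 0.2, 0.4]
width: 0.0007
grasp_force: 0.0
```

Call:
play_rows:
  steps: "0 0 -3 0;0 0 -6 0;0 0 -9 0;0 0 -12 0;0 0 -12 0"

```text
clock: 3.25
ee_pos: [0.5216, -0.0686, 0.0632]
tcp_rot: [-180.0, 0.1, -180.0]
wrist_force: [1.2, 0.1, 2.4]
width: 0.0006
grasp_force: 1.2
```

Call:
play_rows:
  steps: "0 -2 -3 0;0 -2 -6 0;0 -2 -8 0;0 -2 -9 0;0 -2 -9 0"

```text
clock: 3.75
ee_pos: [0.5214, -0.0706, 0.0538]
tcp_rot: [-180.0, 0.0, -180.0]
wrist_force: [1.5, 0.6, 6.8]
width: 0.0006
grasp_force: 3.5
```

Call:
play_rows:
  steps: "0 0 20 0;0 0 60 0;0 0 105 0;5 -20 145 0;15 -50 180 0"

```text
clock: 4.25
ee_pos: [0.5354, -0.1202, 0.2355]
tcp_rot: [-180.0, -0.0, -179.9]
wrist_force: [1.0, -0.1, -0.4]
width: 0.0004
grasp_force: 0.0
```

Call:
play_rows:
  steps: "8 -45 3 0;15 -90 3 0;15 -115 3 0;15 -115 3 0;15 -115 3 0"

```text
clock: 4.75
ee_pos: [0.5504, -0.2353, 0.2359]
tcp_rot: [180.0, -0.1, 180.0]
wrist_force: [0.7, 0.9, 1.0]
width: 0.0004
grasp_force: 0.0
```

```bash
python3 -c "
from h import *
look('w2.png')
s=env.state(); im=cv2.imread('pics/w2.png'); h=cv2.cvtColor(im,cv2.COLOR_BGR2HSV)
for n,lo,hi,z in [('red',0,6,.039),('yellow',18,32,.047)]:
  for v in (60,120,150):
    m=cv2.inRange(h,(lo,110,v),(hi,255,255)); k,l,st,ce=cv2.connectedComponentsWithStats(m)
    for i in range(1,k):
        if 300<st[i,4]<1500: print(n,v,st[i],ce[i].round(1),wproj(ce[i][::-1],z,s)[0].round(4))
"
```

```text
4.75 [ 0.5504 -0.2353  0.2359] [ 1.7995e+02 -9.0000e-02  1.7996e+02] 0.0003566574325010408 [0.66 0.85 1.  ]
yellow 0.63 [215.0, 271.5] (254, 199, 33, 37) 997 [ 0.5796 -0.2399  0.047 ]
yellow 0.39 [30.8, 466.9] (413, 0, 113, 73) 6112 [ 0.3978 -0.056   0.047 ]
green 0.84 [162.3, 549.8] (535, 146, 25, 36) 726 [0.5214 0.0532 0.047 ]
cam [ 0.467 -0.235  0.383]
red 60 [ 404  145   38   36 1052] [422.5 162.6] [ 0.5235 -0.0761  0.039 ]
red 120 [408 147  34  34 868] [424.8 163.4] [ 0.5244 -0.0736  0.039 ]
red 150 [409 148  33  32 823] [425.2 163.6] [ 0.5247 -0.0731  0.039 ]
yellow 60 [254 199  35  36 997] [270.8 216.5] [ 0.5825 -0.24    0.047 ]
yellow 120 [254 204  34  31 845] [271.1 218.7] [ 0.5851 -0.2396  0.047 ]
yellow 150 [255 204  33  31 799] [270.9 219.2] [ 0.5857 -0.2398  0.047 ]
```

View pics/w2.png

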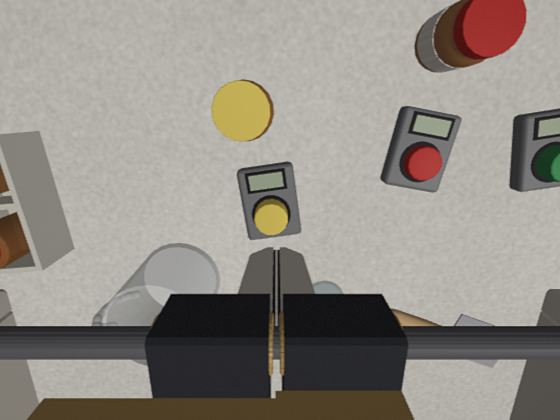

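Red's key is pressed and its timer hasn't moved. Yellow is at (271,218) in the picture, about (0.584, -0.239). The gripper body will stay above the jug, at about 0.119 m against 0.105 m.

Call:
play_rows:
  steps: "34 -4 -40 0;34 -4 -85 0;34 -4 -125 0;34 -4 -155 0;34 -4 -161 0"

```text
clock: 5.5
ee_pos: [0.5834, -0.238, 0.0722]
tcp_rot: [179.9, -0.3, -179.9]
wrist_force: [0.0, 0.2, 0.1]
width: 0.0004
grasp_force: 0.0
```

Call:
play_rows:
  steps: "0 0 -3 0;0 0 -6 0;0 0 -9 0;0 0 -12 0;0 0 -12 0"

```text
clock: 6.0
ee_pos: [0.5856, -0.2398, 0.0643]
tcp_rot: [-180.0, 0.1, -180.0]
wrist_force: [0.8, -0.5, 2.0]
width: 0.0008
grasp_force: 1.2
```

Call:
play_rows:
  steps: "0 0 -3 0;0 0 -6 0;0 0 -8 0;0 0 -9 0;0 0 -9 0"

```text
clock: 6.5
ee_pos: [0.5854, -0.2397, 0.0549]
tcp_rot: [-180.0, 0.1, -180.0]
wrist_force: [2.4, -0.3, 5.0]
width: 0.0004
grasp_force: 2.7
```

Call:
play_rows:
  steps: "0 0 -1 0;0 0 -2 0;0 0 -2 0"

```text
clock: 6.8
ee_pos: [0.5854, -0.2397, 0.0532]
tcp_rot: [-180.0, 0.1, -180.0]
wrist_force: [1.5, 0.4, 7.3]
width: 0.0006
grasp_force: 4.0
```

Call:
play_rows:
  steps: "0 0 20 0;0 0 60 0;0 0 105 0;-5 15 150 0;-10 45 185 0"

```text
clock: 7.3
ee_pos: [0.5744, -0.1951, 0.2395]
tcp_rot: [-180.0, -0.0, 179.9]
wrist_force: [-0.3, -0.4, 0.2]
width: 0.0011
grasp_force: 0.0
```

Call:
play_rows:
  steps: "-6 48 0 0;-12 96 0 0;-18 144 0 0;-24 192 0 0;-30 240 0 0"

```text
clock: 7.8
ee_pos: [0.5437, 0.0473, 0.2371]
tcp_rot: [-180.0, -0.1, -180.0]
wrist_force: [0.4, 0.4, -0.2]
width: 0.0003
grasp_force: 0.0
```

Call:
play_rows:
  steps: "-5 48 0 0;-10 96 0 0;-15 144 0 0;-20 180 0 0;-20 180 0 0"

```text
clock: 8.3
ee_pos: [0.5234, 0.2289, 0.2368]
tcp_rot: [-180.0, -0.1, -179.8]
wrist_force: [-0.1, -1.2, -0.9]
width: 0.0004
grasp_force: 0.0
```

```bash
python3 -c "
from h import *
look('w3.png')
s=env.state(); im=cv2.imread('pics/w3.png'); h=cv2.cvtColor(im,cv2.COLOR_BGR2HSV)
for n,lo,hi,z in [('blue',100,125,.047)]:
  for v in (60,120,150):
    m=cv2.inRange(h,(lo,110,v),(hi,255,255)); k,l,st,ce=cv2.connectedComponentsWithStats(m)
    for i in range(1,k):
        if 300<st[i,4]<1500: print(n,v,st[i],ce[i].round(1),wproj(ce[i][::-1],z,s)[0].round(4))
"
```

```text
8.3 [0.5234 0.2289 0.2368] [-1.7999e+02 -1.2000e-01 -1.7977e+02] 0.0004210439479229162 [-0.1  -1.16 -0.86]
red 0.66 [186.9, 10.4] (0, 169, 28, 34) 795 [ 0.522  -0.0575  0.047 ]
blue 0.72 [216.2, 283.6] (266, 201, 33, 35) 952 [0.5542 0.2377 0.047 ]
green 0.97 [186.8, 136.5] (117, 169, 40, 37) 1128 [0.5213 0.0786 0.047 ]
cam [0.44  0.229 0.384]
blue 60 [266 200  34  36 962] [282.3 217.9] [0.5583 0.2317 0.047 ]
blue 120 [267 206  32  30 771] [282.6 220.6] [0.5615 0.232  0.047 ]
blue 150 [277 206  22  29 307] [289.8 219.4] [0.5601 0.24   0.047 ]
```

View pics/w3.png

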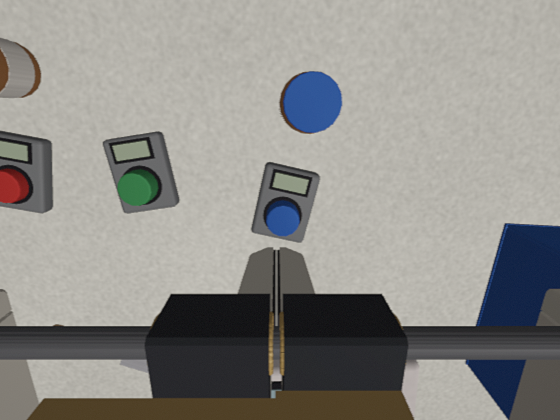

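Blue is at (282,220), about (0.559, 0.231). Nothing is near the descent path.

Call:
play_rows:
  steps: "36 2 -40 0;36 2 -85 0;36 2 -125 0;36 2 -155 0;36 2 -162 0"

```text
clock: 9.05
ee_pos: [0.5595, 0.2258, 0.0724]
tcp_rot: [-179.9, -0.3, 179.9]
wrist_force: [0.2, -1.1, 0.7]
width: 0.0005
grasp_force: 0.0
```

Call:
play_rows:
  steps: "0 0 -3 0;0 0 -6 0;0 0 -9 0;0 0 -12 0;0 0 -12 0"

```text
clock: 9.55
ee_pos: [0.5616, 0.2277, 0.0643]
tcp_rot: [180.0, 0.1, -180.0]
wrist_force: [1.3, -0.3, 2.8]
width: 0.0006
grasp_force: 1.2
```

Call:
play_rows:
  steps: "0 0 -3 0;0 0 -6 0;0 0 -8 0;0 0 -9 0;0 0 -9 0"

```text
clock: 10.05
ee_pos: [0.5614, 0.2276, 0.0548]
tcp_rot: [180.0, 0.1, -180.0]
wrist_force: [2.0, -0.9, 5.0]
width: 0.0005
grasp_force: 2.7
```

Call:
play_rows:
  steps: "0 0 -1 0;0 0 -2 0;0 0 -2 0"

```text
clock: 10.35
ee_pos: [0.5615, 0.2277, 0.0531]
tcp_rot: [180.0, 0.1, -180.0]
wrist_force: [2.1, -0.8, 7.4]
width: 0.0008
grasp_force: 4.0
```

Call:
play_rows:
  steps: "0 0 20 0;0 0 60 0;0 0 105 0;-15 0 150 0;-40 0 185 0"

```text
clock: 10.85
ee_pos: [0.5208, 0.2275, 0.2395]
tcp_rot: [180.0, 0.0, 180.0]
wrist_force: [0.7, -0.4, -0.4]
width: 0.0004
grasp_force: 0.0
```

Call:
play_rows:
  steps: "-40 45 0 0;-80 90 0 0;-110 135 0 0;-150 170 0 0;-150 170 0 0"

```text
clock: 11.35
ee_pos: [0.3679, 0.3992, 0.237]
tcp_rot: [-179.9, -0.1, -179.9]
wrist_force: [0.1, 1.0, -0.6]
width: 0.0005
grasp_force: 0.0
```

```bash
python3 -c "
from h import *
im=save('side','side2.png'); a=cv2.imread('pics/side1.png'); b=cv2.imread('pics/side2.png')
cv2.imwrite('pics/cmp.png',cv2.resize(np.vstack([a[160:350,160:400],b[160:350,160:400]]),None,fx=1.55,fy=1.55))
save('top','top2.png'); a=cv2.imread('pics/top1.png'); b=cv2.imread('pics/top2.png')
h=lambda i:cv2.cvtColor(i,cv2.COLOR_BGR2HSV)
for c in ['red','yellow','blue','green']:
  for r in env.trace('top',c+'_key_top')[:1]: print(c,r['position'])
"
```

```text
red [221.0, 301.3]
yellow [199.5, 367.3]
blue [208.6, 179.3]
green [205.8, 372.9]
```

View pics/cmp.png

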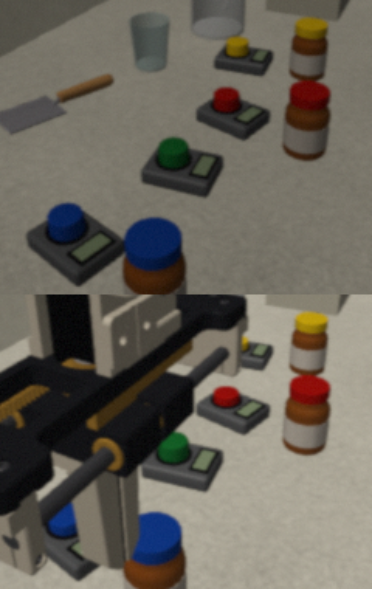

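Red is clearly lower and green is unchanged, but the gripper hides blue and yellow. I'll move it aside and look again.

Call:
play_rows:
  steps: "-40 28 10 0;-80 56 20 0;-120 84 30 0;-160 112 30 0;-200 130 30 0"

```text
clock: 12.15
ee_pos: [0.1705, 0.5284, 0.2678]
tcp_rot: [180.0, 0.0, 179.9]
wrist_force: [0.8, 0.7, -0.5]
width: 0.0006
grasp_force: 0.0
```

```bash
python3 -c "
from h import *
im=save('side','side3.png'); a=cv2.imread('pics/side1.png'); b=cv2.imread('pics/side3.png')
cv2.imwrite('pics/cmp2.png',cv2.resize(np.hstack([a[160:380,160:400],b[160:380,160:400]]),None,fx=1.65,fy=1.65))
"
```

```text
(no output)
```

View pics/cmp2.png

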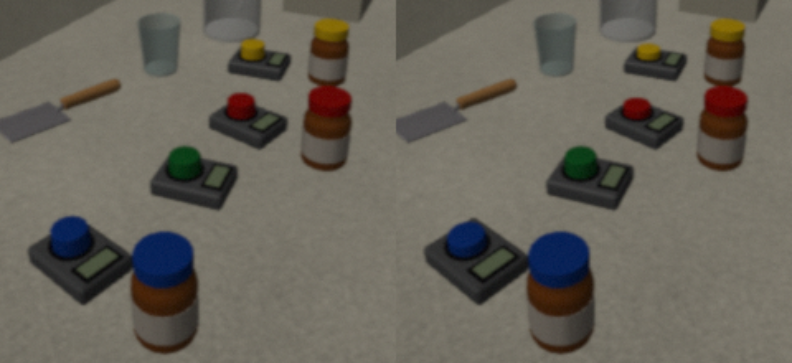

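The before and after views show the red, yellow and blue keys lowered, the green key still up, and nothing moved.

```bash
python3 -c "
from plant import env
print(env.sign_off())"
```

```text
the job is handed in; nothing more can be done
None
```

I pressed the red, yellow and blue keys in that order, each at about 7 N. All three stayed down, the green key is still up, nothing else appears to have moved, and the job was handed in at about 12 s.

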